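Unstack the porcelain desk set onto its cork decorating pads

ROBOT

A 6-joint arm with a two-finger parallel gripper is mounted at the origin on the work surface. World frame = base frame: x ahead of the robot, y to its left, z up, the work surface at z = 0. Lengths are in m, angles in rad, forces in N, time in s.
With the tool pointing down it reaches from about 0.3 to 0.775 m from the base axis. Payload 14.6 kg.
Tool frame: the origin (TCP) lies at the very end of the fingers, on their centre line; the grasp point (between the pads) lies 19 mm behind it; z points along the fingers, x is the direction in which the jaws open and shut, and the axes are right-handed (so a half turn about z gives the same grasp; the last joint's range is limited). The gripper opens to 94 mm and grips with 3 to 60 N. Pads are 16 mm wide; open, the fingers measure 119 mm over their backs; the gripper's body (75 mm by 177 mm) begins 78 mm behind the grasp point.
Start: joints at [1.227, 0.3, 1.521, -0, 1.321, -0.067], TCP at [0.15, 0.529, 0.166] pointing down, gripper open.
Joint ranges: [-3.03, 3.03], [-0.79, 2.21], [0.23, 2.52], [-1.04, 4.18], [0, 3.07], [-2.55, 2.55]. Speed limits (rad/s): [2.22, 2.22, 2.57, 3.14, 3.14, 3.14].

INTERFACE

Orientations are given as [roll, pitch, yaw] about the fixed x, y, z axes, in that order (R = Rz(yaw) Ry(pitch) Rx(roll)).
In Python, from station import ctrl gives the robot as it stands.
- The arm moves only by the shell command python3 -m inch 'ROWS' [FORCE]. ROWS is JSON, one flat list of numbers, 7 for each row, row after row: the shift along the tool's x, y, z in cm, then the turn, a rotation vector about the tool's x, y, z in rad, then the opening, from 0 (shut) to 1 (fully open). In form: [tx, ty, tz, wx, wy, wz, claw, tx, ty, tz, wx, wy, wz, claw, ...]. A call has 1 to 20 rows; each row shifts and turns the commanded pose from where the row before left it, along the tool's axes as they then stand; what a row does not reach is not made up. A row lasts 1/8 s, in which the tool goes at most 62.5 mm and 10.7 degrees, less where a joint would pass 70% of its speed; a pose out of reach is approached as far as the arm can. A call is refused whole if a number of a shift passes 6.25 or a number of a turn 0.188, either way. A call with a gripper value outside its range is refused whole. The fingers move at their own pace and stop on an object; FORCE is the grip in N (left out, the last holds). Time passes only in rows, so rows that do not move let the fingers close. It gives the time, the measured TCP pose, the force and the opening at its end, in the units of the state.
- ctrl.get_obs(): the state, without advancing time (a new reading comes with each control period).
- ctrl.camera(name): name is "scene" or "top" or "wrist"; returns (picture, depth): 400x640x3 uint8, red, green, blue; 400x640 float32, m along the optical axis (not along the pixel's ray), 0 where there is no reading.
- ctrl.camera_params(name): a dict with "vertical_fov" (degrees; the focal length in pixels is half the picture's height over the tangent of half this angle, whatever the lens; pixels are square), "cx", "cy" (the principal point, pixels), "camera_from_world" (4x4, takes a point from world to camera coordinates); the wrist camera has in their place "mount" (4x4, takes a point from camera to tool coordinates, whose origin is the TCP and whose axes are the tool frame's). Camera axes: x right, y down, z forward; pixel columns grow to the right and rows downward; lengths in m; the calibration is good to about 2 mm. A picture is of the moment at which its call begins: read the wrist's pose just before it. camera_params takes no time and is no camera call.
- ctrl.hand_in(): hands the job in, once; it reports no verdict.
Trained networks look in the newest picture that a camera, given by its name, has taken for a name from the list of things; names that differ only in an ending like _2 or _b are one class to them, and where a whole thing is asked for, a point or a joint stands for the part that bears it (a point fixed in the world has none). Each returns a list of dicts, best first, with "score" (0 to 1); they miss things now and then, are a little off and sometimes report something else, mostly with a low value. They report only what shows in the picture. A call takes as long as a camera call.
- ctrl.spot_in(camera, label): "bbox" ([centre column, centre row, width, height] in pixels, round what is visible of it).
- ctrl.place_of(camera, label): "centre" ([column, row] in pixels: a listed point, or the origin of a listed thing).
The state is a dict: "time_s": time; "qpos": joint angles; "joint_vel": joint speeds; "tau": joint torques, N m; "ee_pos": TCP position; "eef_rot": TCP orientation; "force": force on the tool from outside, world axes, zero at the start; "moment": the same for the moment, N m; "grip_width": finger opening in m.
Only numpy, scipy, OpenCV 4.12 (cv2) and the standard library are available. Lean on these libraries where they do the work, as an engineer would, in place of code of your own. Each camera call takes 0.05 s, during which the arm holds its last target. There are 200 camera calls.

TASK

The porcelain desk set has come from the kiln in one pile: take it apart piece by piece from the top and stand each piece on the cork pad cut to its own shape and size, right side up, centred on the pad and turned so its outline matches. Porcelain chips, so set every piece down gently without dropping or knocking any down.

Things in the scene. Friction and masses are not known exactly. Their poses are not given: they have to be found in the camera images.
- pen_box: Smooth pale celadon-glazed porcelain, rigid; origin at the centre of its underside, z up. Long closed pen box, 62 (x) x 150 (y) x 28 (z) mm, 245 to 455 g, flat top with a darker seam line round its side. It stands on the table at the bottom of the pile and carries the square box and the round box, one towards each end of its length (centres about 40 mm from its middle; which is at which end varies).
- square_box: Smooth pale celadon-glazed porcelain, rigid; origin at the centre of its underside, z up. Square closed box, 50 x 50 x 30 mm (x and y along its sides), about 130 g, flat top. Starts on the pen box, sides roughly along the pen box's, with either the brush rest or the water pot on top.
- round_box: Smooth pale celadon-glazed porcelain, rigid; origin at the centre of its underside, z up. Round closed box, diameter 50 mm, height 30 mm, about 110 g, flat top. Starts on the pen box, with the other small piece on top.
- brush_rest: Smooth pale celadon-glazed porcelain, rigid; origin at the centre of its underside, z up. Small mountain-shaped brush rest, 18 (x, thickness, flat parallel faces) x 46 (y) mm, with three rounded humps along y: the middle one 26 mm high, the outer two 18.5 mm. About 40 g. Starts on the square or the round box, its length (y) roughly along the pen box's length.
- water_pot: Smooth pale celadon-glazed porcelain, rigid; origin at the centre of its underside, z up. Small round water pot, diameter 32 mm over its straight wall (5 to 21 mm up), 26 mm high with a dark mouth spot on top (it is solid). About 35 g. Starts on the square or the round box.
- pen_pad: Fixed flat brown cork pad, 6 mm thick, no rim; origin at the centre of its underside (its top lies 6 mm higher). Long rectangle 78 (x) x 166 (y) mm: the place of the pen box, lengths parallel.
- square_pad: Fixed flat brown cork pad, 6 mm thick, no rim; origin at the centre of its underside (its top lies 6 mm higher). Square 66 x 66 mm, sides along x and y: the place of the square box, sides parallel.
- round_pad: Fixed flat brown cork pad, 6 mm thick, no rim; origin at the centre of its underside (its top lies 6 mm higher). Disc of diameter 66 mm: the place of the round box.
- rest_pad: Fixed flat brown cork pad, 6 mm thick, no rim; origin at the centre of its underside (its top lies 6 mm higher). Small rectangle 34 (x) x 62 (y) mm: the place of the brush rest, lengths parallel.
- pot_pad: Fixed flat brown cork pad, 6 mm thick, no rim; origin at the centre of its underside (its top lies 6 mm higher). Small disc of diameter 48 mm: the place of the water pot.

How it is judged:
By the outcome, as a careful person would: the job done as asked, in the order asked, and still so for the second after the job is handed in, with the robot touching nothing.
It also fails if it takes over 131 s, if anything falls off the work surface, if the arm or the gripper's body presses on something with over 40 N, if the wrist force passes 120 N, or if a joint passes its speed limit or range.

## Working session

There is one attempt and no reset: what is moved stays moved. The work goes in short steps, Python scripts to look and compute and a shell command to move; the robot and the scene stay as the last step left them, time stands still between calls to the robot, and variables do not carry over. Pictures are saved under pics/ and viewed, about 12 in all and at most 16, crops included, and the job is handed in when it is done.

```bash
ls; mkdir -p pics
python3 - <<'E'
from station import ctrl
import cv2,numpy as np
o=ctrl.get_obs();print({k:np.round(v,3).tolist() for k,v in o.items()})
for n in("scene","top"):
    p,d=ctrl.camera(n);cv2.imwrite(f"pics/{n}0.png",p[...,::-1]);np.save(f"pics/{n}0.npy",d)
    print(n,ctrl.camera_params(n))
print(ctrl.camera_params("wrist"))
for l in "pen_box square_box round_box brush_rest water_pot pen_pad square_pad round_pad rest_pad pot_pad".split():
    r=ctrl.place_of("top",l);print(l,[(np.round(x["centre"],1).tolist(),round(x["score"],2)) for x in r[:3]])
E
```

```text
pics
{'time_s': 0.0, 'qpos': [1.227, 0.301, 1.522, 0.0, 1.321, -0.067], 'joint_vel': [0.001, 0.001, -0.0, 0.0, -0.001, 0.002], 'tau': [-0.0, -53.18, -35.274, 0.071, 0.024, -0.0], 'ee_pos': [0.15, 0.529, 0.165], 'eef_rot': [-3.141, 0.001, 1.294], 'force': [-0.034, 0.198, -0.312], 'moment': [-0.053, 0.041, -0.002], 'grip_width': 0.094}
scene {'vertical_fov': 55.03412032450559, 'cx': 316.1580340622064, 'cy': 204.06338575158443, 'camera_from_world': array([[-0.55244088,  0.83352851,  0.00626785,  0.31131039],
       [ 0.71390609,  0.47701312, -0.51263689, -0.37768513],
       [-0.43028731, -0.27872692, -0.85858263,  1.09364592],
       [ 0.        ,  0.        ,  0.        ,  1.        ]])}
top {'vertical_fov': 47.753621919290474, 'cx': 321.8464388496371, 'cy': 202.1937220138012, 'camera_from_world': array([[-0.00851243, -0.9998581 , -0.01453696,  0.0118226 ],
       [-0.99693539,  0.0096163 , -0.07763602,  0.55002474],
       [ 0.07776479,  0.01383154, -0.99687578,  0.9897097 ],
       [ 0.        ,  0.        ,  0.        ,  1.        ]])}
{'vertical_fov': 58.84772586131175, 'cx': 324.9187032859709, 'cy': 203.78894918885, 'mount': array([[ 9.99999128e-01, -1.26610020e-03, -3.74928928e-04,
        -6.11197037e-04],
       [ 1.32030229e-03,  9.62945379e-01,  2.69693257e-01,
        -7.75591357e-02],
       [ 1.95773923e-05, -2.69693517e-01,  9.62946212e-01,
        -2.17888621e-01],
       [ 0.00000000e+00,  0.00000000e+00,  0.00000000e+00,
         1.00000000e+00]])}
pen_box [([211.6, 231.7], 0.81)]
square_box [([187.4, 234.9], 0.71), ([452.7, 239.4], 0.6)]
round_box [([227.1, 228.8], 0.76), ([421.6, 157.0], 0.66)]
brush_rest [([219.9, 228.0], 0.59)]
water_pot [([184.9, 234.4], 0.78)]
pen_pad [([453.4, 238.7], 0.98)]
square_pad [([419.6, 158.4], 0.72)]
round_pad [([316.6, 164.6], 0.63), ([222.3, 227.1], 0.34)]
rest_pad [([322.5, 257.5], 0.65)]
pot_pad [([241.5, 156.0], 0.55)]
```

View pics/top0.png

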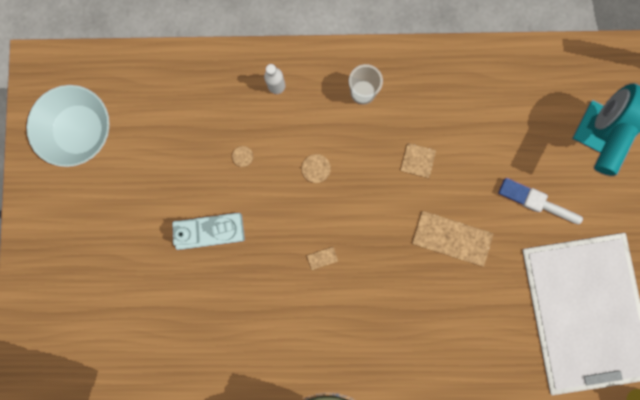

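View pics/scene0.png

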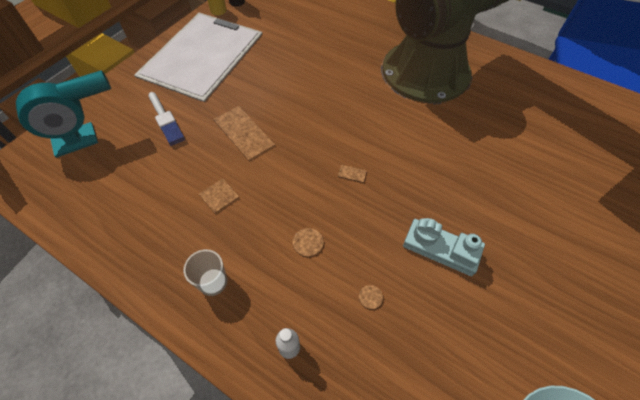

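The pile is at top-view px (208,231): water pot at the left end on the square box, brush rest at the right end on the round box. Pads: pot (242,156), round (316,168), square (419,160), rest (322,258), pen (453,239). All are free of clutter. Next I'll get world positions from the depth cloud.

```bash
cat > h.py <<'E'
from station import ctrl
import cv2,numpy as np
from scipy.spatial.transform import Rotation as R
def f_of(P): return 200/np.tan(np.radians(P["vertical_fov"]/2))
def pose():
    o=ctrl.get_obs();T=np.eye(4);T[:3,:3]=R.from_euler("xyz",o["eef_rot"]).as_matrix();T[:3,3]=o["ee_pos"];return T
def w_from_c(n,T=None):
    P=ctrl.camera_params(n)
    return P,(T@P["mount"] if n=="wrist" else np.linalg.inv(P["camera_from_world"]))
def cloud(n,d,T=None):
    P,W=w_from_c(n,T);f=f_of(P);v,u=np.mgrid[0:400,0:640]
    c=np.stack([(u-P["cx"])/f*d,(v-P["cy"])/f*d,d],-1);return c@W[:3,:3].T+W[:3,3]
def onplane(n,uv,z,T=None):
    P,W=w_from_c(n,T);f=f_of(P);uv=np.atleast_2d(np.asarray(uv,float))
    r=np.c_[(uv[:,0]-P["cx"])/f,(uv[:,1]-P["cy"])/f,np.ones(len(uv))]@W[:3,:3].T
    return (W[:3,3]+r*((z-W[2,3])/r[:,2])[:,None])[:,:2]
def rect(xy):  # centre, sides mm, yaw of long side (deg)
    c,(a,b),an=cv2.minAreaRect((np.asarray(xy)*1000).astype(np.float32))
    if a>b: an+=0
    else: a,b=b,a;an+=90
    return np.round(c,1),np.round((a,b),1),round((an+90)%180-90,1)
def corkmask(p):
    h=cv2.cvtColor(p,cv2.COLOR_RGB2LAB).astype(float);return h
E
python3 - <<'E'
from h import *
d=np.load("pics/top0.npy");w=cloud("top",d);p=cv2.imread("pics/top0.png")
print("table z",np.percentile(w[150:330,200:480,2],[5,50,95]))
lab=cv2.cvtColor(p,cv2.COLOR_BGR2LAB)
for l,u,v,r,z in[("pen",453,239,50,.006),("sq",419,160,28,.006),("round",316,168,26,.006),("rest",322,258,24,.006),("pot",242,156,20,.006),("pile",208,231,45,.028)]:
    s=np.s_[v-r:v+r,u-r:u+r];L=lab[s][...,0]
    L=cv2.GaussianBlur(L,(3,3),0)
    t,m=cv2.threshold(L,0,255,cv2.THRESH_OTSU)
    n,lb,st,ce=cv2.connectedComponentsWithStats(m)
    k=1+np.argmax(st[1:,4]);c,_=cv2.findContours((lb==k).astype(np.uint8),0,2)
    uv=np.vstack(c)[:,0]+[u-r,v-r]
    print(l,rect(onplane("top",uv,z)), "depth z",np.round(np.percentile(w[s][lb==k][:,2],[10,50,90,99]),4))
E
```

```text
table z [-0.00379617 -0.00054688  0.00648357]
pen (array([ 467.6, -287.5]), array([166.6,  80.1]), 71.6) depth z [0.0028 0.0052 0.0077 0.0099]
sq (array([ 645.8, -214.5]), array([65.6, 65.5]), -14.8) depth z [0.003  0.0054 0.0077 0.0101]
round (array([631.6,  18.1]), array([63.3, 61.8]), -45.4) depth z [0.0022 0.0052 0.0077 0.0098]
rest (array([425.3,   6.6]), array([61.9, 34.7]), -72.1) depth z [0.0026 0.0051 0.0077 0.0096]
pot (array([659.5, 187.2]), array([46.5, 41.4]), 0.4) depth z [0.0017 0.005  0.0074 0.0093]
pile (array([487.6, 261.1]), array([154.2,  62. ]), -82.6) depth z [0.0252 0.0527 0.0792 0.0846]
```

```bash
cat >> h.py <<'E'
def togo(x,y,z,yawdeg):  # turn first (wz), then shift along the tool axes as they then stand
    T=pose();yaw=R.from_matrix(T[:3,:3]@np.diag([1,-1,-1])).as_euler("xyz")[2]
    dw=(yaw-np.radians(yawdeg)+np.pi)%(2*np.pi)-np.pi
    if dw>np.pi/2:dw-=np.pi
    if dw<-np.pi/2:dw+=np.pi
    R2=T[:3,:3]@R.from_rotvec([0,0,dw]).as_matrix()
    s=R2.T@(np.array([x,y,z])-T[:3,3])*100
    print("at",np.round(T[:3,3],4),"yaw",round(np.degrees(yaw),1),"| wz %.3f shift"%dw,np.round(s,2),"q1,q6",np.round(ctrl.get_obs()["qpos"][[0,5]] if hasattr(ctrl.get_obs()["qpos"],"shape") else [ctrl.get_obs()["qpos"][i] for i in(0,5)],2))
E
python3 -c "
from h import *
togo(.488,.261,.166,7.4)"
```

```text
at [0.1503 0.529  0.1658] yaw 74.1 | wz 1.165 shift [ 3.004e+01  3.093e+01 -2.000e-02] q1,q6 [ 1.23 -0.07]
```

```bash
python3 -m inch '[0,0,0,0,0,0.166,1,0,0,0,0,0,0.166,1,0,0,0,0,0,0.166,1,0,0,0,0,0,0.166,1,0,0,0,0,0,0.166,1,0,0,0,0,0,0.166,1,0,0,0,0,0,0.166,1,3,3.1,0,0,0,0,1,3,3.1,0,0,0,0,1,3,3.1,0,0,0,0,1,3,3.1,0,0,0,0,1,3,3.1,0,0,0,0,1,3,3.1,0,0,0,0,1,3,3.1,0,0,0,0,1,3,3.1,0,0,0,0,1,3,3.1,0,0,0,0,1,3,3.1,0,0,0,0,1,0,0,0,0,0,0,1,0,0,0,0,0,0,1]' 10
cat > look.py <<'E'
import sys
from h import *
T=pose();p,d=ctrl.camera("wrist");n=sys.argv[1]
cv2.imwrite(f"pics/{n}.png",p[...,::-1]);np.save(f"pics/{n}.npy",d);np.save(f"pics/{n}_T.npy",T)
print(np.round(T[:3,3],4))
for l in sys.argv[2:]:print(l,[(np.round(x["centre"],1).tolist(),round(x["score"],2)) for x in ctrl.place_of("wrist",l)[:2]])
E
python3 look.py w1
```

```text
time_s: 2.98
ee_pos: [0.4881, 0.2615, 0.1657]
eef_rot: [-3.142, 0.0, 0.132]
force: [-0.3, -0.1, -0.2]
grip_width: 0.094
[0.4881 0.2615 0.1657]
```

View pics/w1.png

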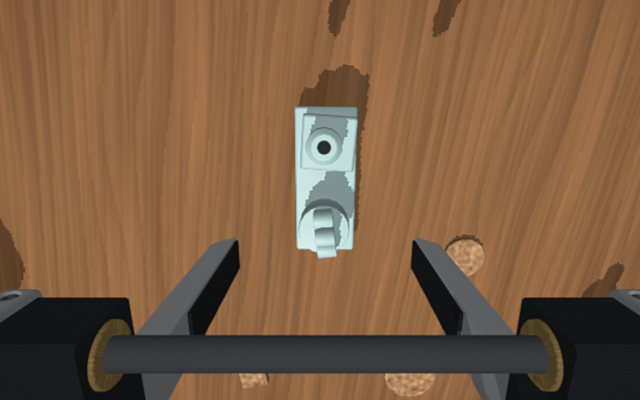

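The wrist view shows the pot mouth at (323,147) on the square box, and the brush rest at (324,232), a few degrees askew on the round box. The pen box runs from row 107 to 250. I'll measure each one by its height band.

```bash
cat > meas.py <<'E'
import sys
from h import *
def load(n):
    return cv2.imread(f"pics/{n}.png"),np.load(f"pics/{n}.npy"),np.load(f"pics/{n}_T.npy")
if __name__=="__main__":
    p,d,T=load(sys.argv[1]);w=cloud("wrist",d,T)
    box=np.s_[60:270,260:400];w=w[box];pp=p[box].astype(int)
    pale=(pp[...,0]>pp[...,2]-5)  # not brown
    print("table",np.round(np.percentile(w[~pale][:,2],[10,50,90]),4))
    z=w[...,2]
    for a,b in[(.02,.035),(.05,.064),(.068,.095)]:
        m=pale&(z>a)&(z<b);m=cv2.morphologyEx(m.astype(np.uint8),cv2.MORPH_OPEN,np.ones((3,3)))
        n,lb,st,ce=cv2.connectedComponentsWithStats(m)
        for k in range(1,n):
            if st[k,4]>60:
                q=w[lb==k];print((a,b),"px",np.round(ce[k]+[260,60]),st[k,4],"z",np.round(np.median(q[:,2]),4),"mean",np.round(q[:,:2].mean(0)*1000,1),"rect",*rect(q[:,:2]))
E
python3 meas.py w1
python3 - <<'E'
from h import *;from meas import load
import cv2
p,d,T=load("w1");cv2.imwrite("pics/w1c.png",cv2.resize(p[90:270,270:390],None,fx=4,fy=3.3,interpolation=2)[:600])
print(onplane("wrist",[323.5,147.5],.084,T))
E
```

```text
table [-0.002 -0.001  0.   ]
(0.02, 0.035) px [323. 174.] 3236 z 0.0269 mean [486.3 269.2] rect [488.4 263.2] [148.9  61.4] -82.7
(0.02, 0.035) px [299. 241.] 95 z 0.0266 mean [469.1 194.2] rect [469.4 195.8] [20.3  7.9] -81.2
(0.05, 0.064) px [330. 140.] 1882 z 0.0568 mean [487.6 307.8] rect [485.7 305. ] [50.  49.9] -86.8
(0.05, 0.064) px [323. 226.] 1111 z 0.0569 mean [491.5 225.3] rect [491.6 223.8] [49.1 45.2] 14.0
(0.068, 0.095) px [323. 146.] 1070 z 0.0822 mean [481.6 305. ] rect [481.8 304.4] [31.2 30.1] -81.7
(0.068, 0.095) px [324. 234.] 875 z 0.0754 mean [492.6 224.4] rect [493.2 221.6] [45. 18.] -76.1
[[0.48191555 0.30378552]]
```

View pics/w1c.png

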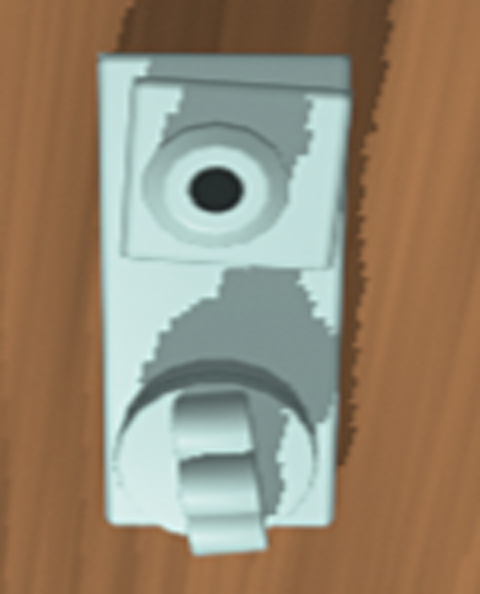

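Heights and sizes agree with the given ones: pen box 149x61, square box 50x50, pot 31, rest 45x18. I'll start with the brush rest.

```bash
python3 -c "
from h import *
togo(.4930,.2218,.060,13.9)"
```

```text
at [0.488  0.2617 0.1659] yaw 7.6 | wz -0.110 shift [-0.47  4.   10.59] q1,q6 [0.43 0.29]
```

```bash
python3 -m inch '[0,0,0,0,0,-0.11,0.5,-0.47,4,0,0,0,0,0.5,0,0,3,0,0,0,0.5,0,0,3,0,0,0,0.5,0,0,2.5,0,0,0,0.5,0,0,1.3,0,0,0,0.5,0,0,0.8,0,0,0,0.5,0,0,0,0,0,0,0.5,0,0,0,0,0,0,0.5]' 10
python3 look.py w2; python3 -c "
from h import *
togo(.4930,.2218,.060,13.9)"
```

```text
time_s: 4.15
ee_pos: [0.4939, 0.2215, 0.0606]
eef_rot: [-3.141, -0.001, 0.242]
force: [0.7, 0.6, 0.4]
grip_width: 0.0472
[0.4939 0.2215 0.0606]
at [0.4939 0.2214 0.0606] yaw 13.9 | wz -0.001 shift [-0.08 -0.06  0.06] q1,q6 [0.35 0.11]
```

View pics/w2.png

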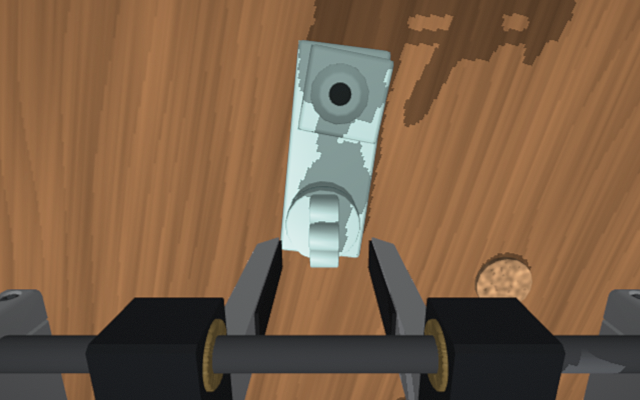

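Run:
```python
from h import *;from meas import load
p,d,T=load("w1")
w=cloud("wrist",d,np.eye(4))*1000  # tool coords
for u,v in[(232,245),(225,245),(236,250),(232,260),(225,280),(210,300),(420,245),(414,250),(324,147),(450,290)]:print(u,v,p[v,u],np.round(w[v,u],1))
```

```text
232 245 [47 46 45] [-47.9  -7.3 -46.3]
225 245 [96 96 94] [-50.4  -8.8 -50.1]
236 250 [17 14 13] [-46.8  -3.3 -43.5]
232 260 [15 14 14] [-46.9  -1.4 -51.9]
225 280 [16 16 16] [-46.8   2.2 -66.5]
210 300 [16 14 15] [-46.6  -0.6 -88.9]
420 245 [100  99  97] [ 48.5  -8.9 -50.7]
414 250 [19 17 16] [ 47.1  -3.9 -45.3]
324 147 [46 47 38] [ -0.3 -43.1  81.6]
450 290 [103 101 100] [ 48.3  -8.9 -95.9]
```

Run:
```python
from h import *;from meas import load
p,d,T=load("w1")
w=cloud("wrist",d,np.eye(4))*1000
for u,v in[(60,310),(110,310),(60,350),(560,310),(320,345),(110,350),(20,300)]:print(u,v,p[v,u],np.round(w[v,u],1))
T=pose();p,d=ctrl.camera("scene");w=cloud("scene",d)
cv2.imwrite("pics/s2.png",p[...,::-1]);
t=(w-T[:3,3])@T[:3,:3]*1000
m=(abs(t[...,1])<12)&(abs(t[...,0])<45)&(t[...,2]<0)&(t[...,2]>-80)&(d>0)
v,u=np.nonzero(m);print(len(u),u.min(),u.max(),v.min(),v.max())
for lo in range(-80,0,8):
    k=m&(t[...,2]>=lo)&(t[...,2]<lo+8);q=t[k];print(lo,len(q),np.round(q[:,0].min() if len(q) else 0),np.round(q[:,0].max() if len(q) else 0),p[k].mean(0).round() if len(q) else 0)
cv2.imwrite("pics/s2c.png",cv2.resize(p[150:310,370:530,::-1],None,fx=3.7,fy=3.7,interpolation=2))
```

```text
60 310 [23 20 19] [ -60.   -32.4 -146.5]
110 310 [21 20 19] [ -48.3  -32.7 -147.1]
60 350 [29 26 24] [ -50.5  -32.1 -159.9]
560 310 [23 21 20] [  53.6  -32.5 -147. ]
320 345 [54 52 50] [  -0.7  -26.9 -151.7]
110 350 [57 55 52] [ -45.8  -26.8 -153. ]
20 300 [84 82 81] [ -72.9  -32.3 -142. ]
69 422 438 226 234
-80 0 0 0 0
-72 0 0 0 0
-64 20 34.0 36.0 [95. 96. 97.]
-56 22 33.0 35.0 [94. 97. 98.]
-48 3 27.0 33.0 [102. 105. 106.]
-40 0 0 0 0
-32 0 0 0 0
-24 0 0 0 0
-16 9 4.0 8.0 [ 96. 109. 108.]
-8 15 6.0 9.0 [ 93. 106. 105.]
```

View pics/s2c.png

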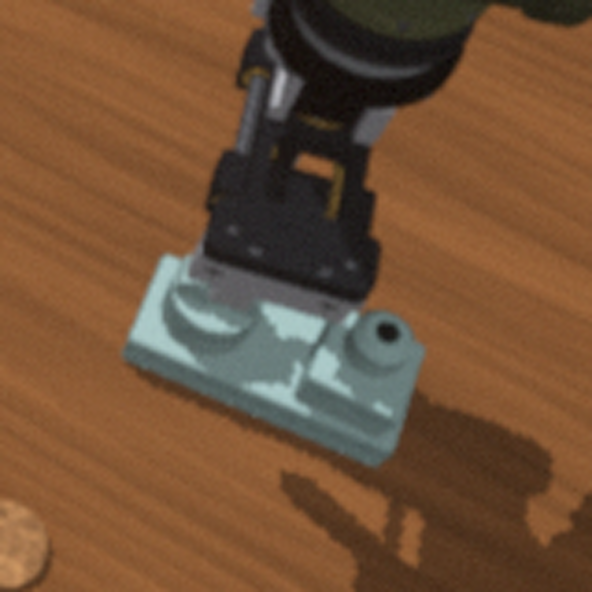

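Both cameras put the real fingertips about 45 mm behind the reported TCP (tool z ≈ -45), and the gripper body is shifted back by the same amount. The fingers are therefore still above the rest. A closing test here is harmless either way and will settle it.

```bash
python3 -m inch '[0,0,0,0,0,0,0.15,0,0,0,0,0,0,0.15,0,0,0,0,0,0,0.15,0,0,0,0,0,0,0.15]' 5
```

```text
time_s: 4.75
ee_pos: [0.4935, 0.2213, 0.0599]
eef_rot: [3.142, 0.0, 0.242]
force: [-0.0, -0.7, -0.5]
grip_width: 0.0146
```

The jaws closed to 14.6 mm, less than the rest's 18 mm, so the fingers are above the rest and the tip offset is real. Next I'll measure the offset accurately.

Run:
```python
from h import *;from meas import load
for n,x0 in(("w1",47),("w2",23.6)):
    p,d,T=load(n);w=cloud("wrist",d,np.eye(4))*1000
    for s in(-1,1):
        m=(abs(w[...,0]*s-x0-5)<9)&(w[...,2]<-25)&(w[...,2]>-130)&(d>0)
        q=w[m];print(n,s,len(q),"z max pct",np.round(np.percentile(q[:,2],[90,98,99.5,100]),1),"y min/max",np.round(np.percentile(q[:,1],[1,50,99]),1),"x",np.round(np.percentile(q[:,0],[1,50,99]),1))
        e=q[q[:,2]>-55]; print(np.round(np.percentile(e[:,1],[2,50,98]),1))
```

```text
w1 -1 5292 z max pct [-56.2 -43.6 -40.1 -37.8] y min/max [-9.4 -8.   9.2] x [-58.7 -48.5 -46.5]
[-9.1 -7.   8.4]
w1 1 5305 z max pct [-56.3 -43.7 -40.  -37.5] y min/max [-9.3 -7.8  9.5] x [46.8 48.9 59. ]
[-9.  -6.9  8.4]
w2 -1 3883 z max pct [-56.2 -44.  -40.1 -38. ] y min/max [-9.4 -8.4  8.9] x [-35.1 -26.3 -23.2]
[-9.2 -8.3  7.3]
w2 1 3872 z max pct [-56.  -43.6 -40.  -38.1] y min/max [-9.3 -8.3  8.8] x [23.5 26.7 35.5]
[-9.1 -8.2  7.6]
```

The fingers are centred in y (±9 mm) and their tips are at tool z ≈ -39 mm. From here on I'll use tip = TCP − 39 mm and descend another 38 mm, with the jaws open.

```bash
python3 -m inch '[0,0,0,0,0,0,0.5,0,0,0,0,0,0,0.5,0,0,0,0,0,0,0.5,0,0,1.3,0,0,0,0.5,0,0,1.3,0,0,0,0.5,0,0,0.7,0,0,0,0.5,0,0,0.5,0,0,0,0.5,0,0,0,0,0,0,0.5]' 10; python3 look.py w3
```

```text
time_s: 5.75
ee_pos: [0.4934, 0.2212, 0.0216]
eef_rot: [3.142, 0.0, 0.242]
force: [0.8, 0.5, 0.9]
grip_width: 0.0473
[0.4934 0.2212 0.0216]
```

View pics/w3.png

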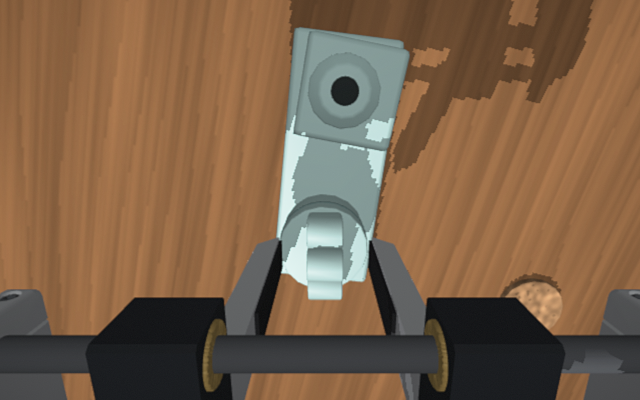

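The rest is centred between the fingers (columns 307–343, fingers at 282 and 368). I'll close and lift.

```bash
python3 -m inch '[0,0,0,0,0,0,0.25,0,0,0,0,0,0,0.1,0,0,0,0,0,0,0.1,0,0,0,0,0,0,0.1,0,0,-0.3,0,0,0,0.1,0,0,-0.7,0,0,0,0.1,0,0,-2,0,0,0,0.1,0,0,-3,0,0,0,0.1,0,0,-3,0,0,0,0.1,0,0,0,0,0,0,0.1]' 10; python3 look.py w4
python3 - <<'E'
from h import *;from meas import load
p,d,T=load("w4");w=cloud("wrist",d,np.eye(4))*1000
m=(abs(w[...,0])<9)&(abs(w[...,1])<40)&(w[...,2]<-20)&(w[...,2]>-75)&(d>0)
q=w[m];print(len(q),np.round(np.percentile(q,[0,5,50,95,100],axis=0),1).tolist())
togo(.4253,.0066,.10,17.9)
E
```

```text
time_s: 7.05
ee_pos: [0.4946, 0.2217, 0.1142]
eef_rot: [-3.141, -0.004, 0.242]
force: [-0.0, 0.3, -0.1]
grip_width: 0.018
[0.4946 0.2217 0.1142]
3134 [[-9.0, -23.1, -74.7], [-8.3, -22.4, -61.1], [-0.1, -6.3, -53.3], [8.1, 17.3, -45.5], [9.0, 22.3, -36.2]]
at [0.4938 0.2214 0.1125] yaw 13.9 | wz -0.070 shift [-13.12  18.33   1.23] q1,q6 [0.35 0.11]
```

The rest is held squarely: y from -23 to 22 and underside at tool z ≈ -36. I'll fly just past the rest pad so the wrist camera sees it clear of the piece.

```bash
python3 -m inch '[0,0,0,0,0,-0.07,0.1,-1.87,3.47,0,0,0,0,0.1,-1.87,3.47,0,0,0,0,0.1,-1.87,3.47,0,0,0,0,0.1,-1.87,3.47,0,0,0,0,0.1,-1.87,3.47,0,0,0,0,0.1,-1.87,3.47,0,0,0,0,0.1,-1.87,3.47,0,0,0,0,0.1,0,0,0,0,0,0,0.1,0,0,0,0,0,0,0.1]' 10; python3 look.py w5
cat > pad.py <<'E'
# wrist view: find the cork pad nearest an expected world point, give its rectangle on z=6 mm
import sys
from h import *;from meas import load
n=sys.argv[1];x,y=map(float,sys.argv[2:4]);r=float(sys.argv[4])
p,d,T=load(n);w=cloud("wrist",d,T)
reg=(np.hypot(w[...,0]-x,w[...,1]-y)<r)&(w[...,2]<.02)&(d>0)
L=cv2.GaussianBlur(cv2.cvtColor(p,cv2.COLOR_BGR2LAB)[...,0],(5,5),0)
t,_=cv2.threshold(L[reg].reshape(-1,1),0,255,cv2.THRESH_OTSU)
m=cv2.morphologyEx((reg&(L>t)).astype(np.uint8),cv2.MORPH_OPEN,np.ones((5,5)))
k,lb,st,ce=cv2.connectedComponentsWithStats(m);i=1+np.argmax(st[1:,4])
c,_=cv2.findContours((lb==i).astype(np.uint8),0,2)
q=onplane("wrist",max(c,key=len)[:,0],.006,T)
print("pad",*rect(q),"circle",cv2.minEnclosingCircle((q*1000).astype(np.float32)),"px",ce[i].round(),"z",np.round(np.median(w[lb==i][:,2])*1000,1))
im=p.copy();cv2.drawContours(im,c,-1,(0,0,255),1);cv2.imwrite(f"pics/{n}_pad.png",im)
E
python3 pad.py w5 .4253 .0066 .05
```

```text
time_s: 8.35
ee_pos: [0.4432, -0.0497, 0.1112]
eef_rot: [-3.141, 0.001, 0.312]
force: [0.8, 0.1, -0.4]
grip_width: 0.0182
[ 0.4432 -0.0497  0.1112]
pad [425.6   7.3] [60.1 33.3] -72.2 circle ((425.35382080078125, 7.214179039001465), 33.84116744995117) px [325. 124.] z 5.0
```

View pics/w5_pad.png

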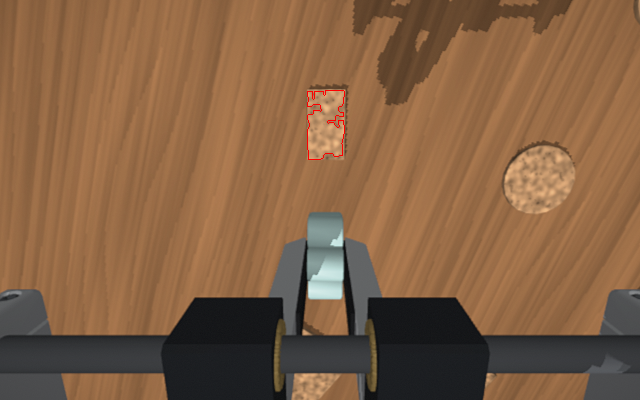

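The pad outline is at px (325,124). Both cameras agree on the pad to better than 1 mm: (425.5, 7.0), yaw -72.1°.

```bash
python3 -c "
from h import *
togo(.4255,.007,-.0304,17.9)"
```

```text
at [ 0.4433 -0.0494  0.1113] yaw 17.9 | wz 0.000 shift [ 0.05 -5.91 14.17] q1,q6 [-0.19 -0.51]
```

```bash
python3 -m inch '[0,-3,0,0,0,0,0.1,0.05,-2.9,2,0,0,0,0.1,0,0,4,0,0,0,0.1,0,0,4,0,0,0,0.1,0,0,2,0,0,0,0.1,0,0,1,0,0,0,0.1,0,0,0.5,0,0,0,0.1,0,0,0.3,0,0,0,0.1,0,0,0.2,0,0,0,0.1,0,0,0,0,0,0,0.1]' 10;python3 -c "
from h import *
togo(.4255,.007,-.0304,17.9)"
```

```text
time_s: 9.65
ee_pos: [0.426, 0.0062, -0.0279]
eef_rot: [3.141, -0.0, 0.312]
force: [1.1, -0.6, 0.1]
grip_width: 0.0182
at [ 0.426   0.0062 -0.0279] yaw 17.9 | wz -0.000 shift [-0.03 -0.09  0.25] q1,q6 [-0.07 -0.38]
```

```bash
python3 -m inch '[0,-0.07,0.08,0,0,0,0.1,0,0,0.06,0,0,0,0.1,0,0,0.05,0,0,0,0.1,0,0,0,0,0,0,0.1]' 10
```

```text
time_s: 10.15
ee_pos: [0.4257, 0.0069, -0.0301]
eef_rot: [-3.142, -0.0, 0.312]
force: [0.0, 0.2, -0.5]
grip_width: 0.0179
```

```bash
python3 -m inch '[0,0,0.04,0,0,0,0.1,0,0,0.03,0,0,0,0.1,0,0,0,0,0,0,0.1]' 10;python3 -m inch '[0,0,0.03,0,0,0,0.1,0,0,0,0,0,0,0.1]' 10
```

```text
time_s: 10.52
ee_pos: [0.4257, 0.0069, -0.0301]
eef_rot: [3.142, 0.0, 0.312]
force: [-6.1, 0.4, 14.5]
grip_width: 0.0181
time_s: 10.78
ee_pos: [0.4257, 0.0068, -0.0304]
eef_rot: [3.141, -0.0, 0.312]
force: [-6.2, 1.0, 14.7]
grip_width: 0.0179
```

Contact came at the predicted height (TCP -0.030). I'll ease off, open, and rise.

```bash
python3 -m inch '[0,0,-0.06,0,0,0,0.1,0,0,0,0,0,0,0.22,0,0,0,0,0,0,0.3,0,0,0,0,0,0,0.45,0,0,0,0,0,0,0.5,0,0,-2,0,0,0,0.5,0,0,-4,0,0,0,0.5,0,0,-5,0,0,0,0.5,0,0,-5,0,0,0,0.5,0,0,0,0,0,0,0.5]' 10;python3 -c "
from h import *
togo(.4818,.3042,.12,5)"
```

```text
time_s: 12.02
ee_pos: [0.4273, 0.0068, 0.1327]
eef_rot: [3.139, -0.006, 0.312]
force: [-0.2, 0.1, -0.7]
grip_width: 0.047
at [0.4273 0.0068 0.1327] yaw 17.9 | wz 0.225 shift [  8.01 -29.15   1.29] q1,q6 [-0.07 -0.38]
```

```bash
python3 -m inch '[0,0,0,0,0,0.112,0.6,0,0,0,0,0,0.113,0.6,1,-3.64,0,0,0,0,0.6,1,-3.64,0,0,0,0,0.6,1,-3.64,0,0,0,0,0.6,1,-3.64,0,0,0,0,0.6,1,-3.64,0,0,0,0,0.6,1,-3.64,0,0,0,0,0.6,1,-3.64,0,0,0,0,0.6,1,-3.64,0,0,0,0,0.6,0,0,2,0,0,0,0.6,0,0,2,0,0,0,0.6,0,0,0,0,0,0,0.6,0,0,0,0,0,0,0.6]' 10;python3 look.py w6; python3 -c "
from h import *
togo(.4818,.3042,.022,5)"
```

```text
time_s: 13.78
ee_pos: [0.4802, 0.3039, 0.0897]
eef_rot: [-3.142, -0.0, 0.087]
force: [-0.2, 0.1, -1.4]
grip_width: 0.0561
[0.4802 0.3039 0.0897]
at [0.4803 0.304  0.0901] yaw 5.0 | wz -0.000 shift [ 0.14 -0.    6.81] q1,q6 [0.5  0.41]
```

View pics/w6.png

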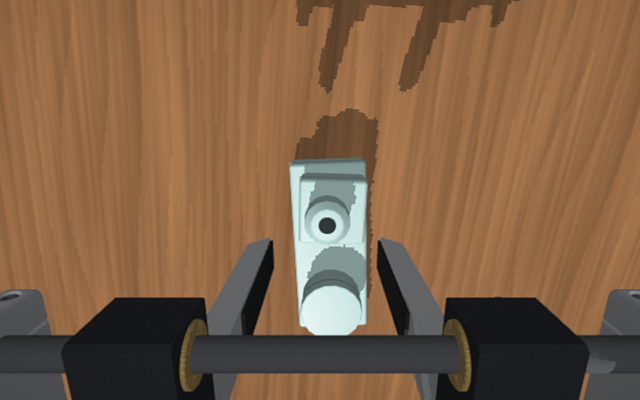

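The pot mouth is at (327,226), between the fingers at columns 272 and 380. I'll descend and grasp.

```bash
python3 -m inch '[0.14,0,2.5,0,0,0,0.6,0,0,2,0,0,0,0.6,0,0,1.3,0,0,0,0.6,0,0,0.7,0,0,0,0.6,0,0,0.3,0,0,0,0.6,0,0,0,0,0,0,0.4,0,0,0,0,0,0,0.25,0,0,0,0,0,0,0.25,0,0,0,0,0,0,0.25,0,0,0,0,0,0,0.25]' 10;python3 -m inch '[0,0,-0.3,0,0,0,0.25,0,0,-0.7,0,0,0,0.25,0,0,-2,0,0,0,0.25,0,0,-3,0,0,0,0.25,0,0,-3,0,0,0,0.25,0,0,0,0,0,0,0.25]' 10; python3 look.py w7
python3 - <<'E'
from h import *;from meas import load
p,d,T=load("w7");w=cloud("wrist",d,np.eye(4))*1000
m=(abs(w[...,0])<15.5)&(abs(w[...,1])<40)&(w[...,2]<-20)&(w[...,2]>-75)&(d>0)
q=w[m];print(len(q),np.round(np.percentile(q,[0,1,50,99,100],axis=0),1).tolist())
togo(.6595,.1872,-.03,5)
E
```

```text
time_s: 15.08
ee_pos: [0.4816, 0.3042, 0.0219]
eef_rot: [-3.141, -0.0, 0.087]
force: [0.7, -0.3, 4.9]
grip_width: 0.0311
time_s: 15.82
ee_pos: [0.4824, 0.3046, 0.1139]
eef_rot: [-3.14, -0.004, 0.087]
force: [0.3, 0.4, -0.7]
grip_width: 0.031
[0.4824 0.3046 0.1139]
3553 [[-15.5, -16.3, -74.7], [-15.4, -15.8, -69.8], [-0.4, -4.4, -60.0], [14.8, 13.0, -41.6], [15.5, 15.9, -39.9]]
at [0.4817 0.3042 0.1121] yaw 5.0 | wz -0.000 shift [16.68 13.21 14.23] q1,q6 [0.5  0.41]
```

```bash
python3 -m inch '[2.38,2.67,0,0,0,0,0.25,2.38,2.67,0,0,0,0,0.25,2.38,2.67,0,0,0,0,0.25,2.38,2.67,0,0,0,0,0.25,2.38,2.67,0,0,0,0,0.25,2.38,2.67,0,0,0,0,0.25,2.38,2.67,0,0,0,0,0.25,0,0,0,0,0,0,0.25,0,0,0,0,0,0,0.25]' 10; python3 look.py w8; python3 pad.py w8 .6595 .1872 .04; python3 -c "
from h import *
togo(.6595,.1872,-.03,5)"
```

```text
time_s: 17.0
ee_pos: [0.6629, 0.1327, 0.1103]
eef_rot: [-3.142, 0.002, 0.087]
force: [-0.0, 0.7, 0.4]
grip_width: 0.0316
[0.6629 0.1327 0.1103]
pad [660.3 188.9] [44.8 41.9] 4.9 circle ((660.3698120117188, 189.41981506347656), 23.372201919555664) px [328. 129.] z 5.0
at [0.6629 0.133  0.1107] yaw 5.0 | wz 0.000 shift [ 0.16 -5.43 14.07] q1,q6 [0.14 0.06]
```

View pics/w8_pad.png

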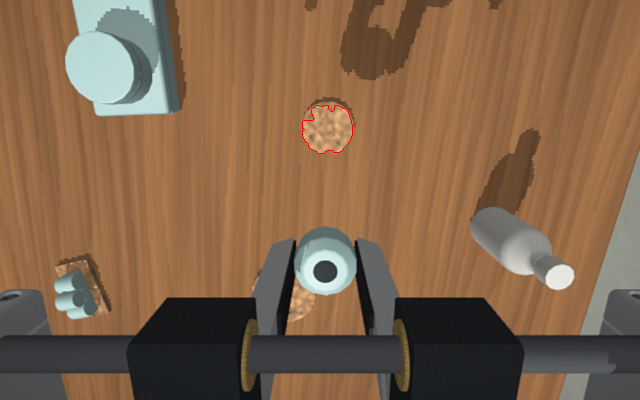

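The brush rest stands on its pad at (80,288), and the pot pad is at px (328,129) → (660.2, 188.9). I'll bring the pot over and lower it.

```bash
python3 -m inch '[0.1,-2.8,0,0,0,0,0.25,0.14,-2.79,1,0,0,0,0.25,0,0,4,0,0,0,0.25,0,0,4,0,0,0,0.25,0,0,2.5,0,0,0,0.25,0,0,1,0,0,0,0.25,0,0,0.5,0,0,0,0.25,0,0,0.5,0,0,0,0.25,0,0,0.2,0,0,0,0.25,0,0,0,0,0,0,0.25,0,0,0,0,0,0,0.25]' 10;python3 -c "
from h import *
togo(.6602,.1889,-.0297,5)"
```

```text
time_s: 18.42
ee_pos: [0.6614, 0.1883, -0.0251]
eef_rot: [-3.142, -0.0, 0.087]
force: [0.1, -0.1, -0.2]
grip_width: 0.0316
at [ 0.6614  0.1883 -0.0251] yaw 5.0 | wz -0.000 shift [-0.11 -0.07  0.46] q1,q6 [0.22 0.14]
```

```bash
python3 -m inch '[-0.1,-0.07,0.2,0,0,0,0.25,0,0,0.12,0,0,0,0.25,0,0,0.08,0,0,0,0.25,0,0,0.05,0,0,0,0.25,0,0,0,0,0,0,0.25]' 10;python3 -m inch '[0,0,0.03,0,0,0,0.25,0,0,0,0,0,0,0.25]' 10
```

```text
time_s: 19.05
ee_pos: [0.6601, 0.1888, -0.03]
eef_rot: [-3.142, 0.0, 0.087]
force: [0.5, 0.7, -0.5]
grip_width: 0.0312
time_s: 19.3
ee_pos: [0.6602, 0.1888, -0.0301]
eef_rot: [3.142, -0.0, 0.087]
force: [-0.5, 0.7, 1.3]
grip_width: 0.0315
```

```bash
python3 -m inch '[0,0,0.02,0,0,0,0.25,0,0,0,0,0,0,0.25]' 10;python3 -m inch '[0,0,0,0,0,0,0.38,0,0,0,0,0,0,0.45,0,0,0,0,0,0,0.55,0,0,0,0,0,0,0.6,0,0,-2,0,0,0,0.6,0,0,-4,0,0,0,0.6,0,0,-5,0,0,0,0.6,0,0,-5,0,0,0,0.6,0,0,0,0,0,0,0.8]' 10;python3 -c "
from h import *
togo(.4857,.305,-.006,3.2)"
```

```text
time_s: 19.55
ee_pos: [0.6602, 0.1889, -0.0301]
eef_rot: [-3.142, -0.0, 0.087]
force: [-1.6, -0.3, 4.9]
grip_width: 0.0313
time_s: 20.68
ee_pos: [0.662, 0.1894, 0.1361]
eef_rot: [-3.14, -0.009, 0.087]
force: [-0.5, 0.8, -0.8]
grip_width: 0.0632
at [0.662  0.1894 0.1361] yaw 5.0 | wz 0.031 shift [-17.09 -12.51  14.07] q1,q6 [0.23 0.14]
```

```bash
python3 -m inch '[0,0,0,0,0,0.031,0.9,-2.44,-1.79,0,0,0,0,0.9,-2.44,-1.79,0,0,0,0,0.9,-2.44,-1.79,0,0,0,0,0.9,-2.44,-1.79,0,0,0,0,0.9,-2.44,-1.79,0,0,0,0,0.9,-2.44,-1.79,0,0,0,0,0.9,-2.44,-1.79,0,0,0,0,0.9,0,0,2,0,0,0,0.9,0,0,0,0,0,0,0.9,0,0,0,0,0,0,0.9]' 10;python3 look.py w9; sed -i 's/np.s_\[60:270,260:400\];w=w\[box\]/np.s_[100:335,270:390];w=w[box]/; s/\[260,60\]/[270,100]/' meas.py; python3 meas.py w9; python3 -c "
from h import *
togo(.4857,.305,-.007,3.2)"
```

```text
time_s: 22.05
ee_pos: [0.4827, 0.3042, 0.1096]
eef_rot: [3.141, 0.001, 0.055]
force: [0.2, 0.4, -0.0]
grip_width: 0.0847
[0.4827 0.3042 0.1096]
table [-0.0019 -0.001  -0.    ]
(0.02, 0.035) px [326. 229.] 3843 z 0.027 mean [486.3 272.7] rect [488.4 262.8] [150.   61.5] -82.9
(0.05, 0.064) px [328. 203.] 3768 z 0.0569 mean [485.5 306.7] rect [485.5 305.6] [50.  49.3] 3.1
(0.05, 0.064) px [330. 297.] 2449 z 0.0569 mean [492.  223.7] rect [492. 222.] [49.1 48.3] -84.9
at [0.4829 0.3042 0.1099] yaw 3.2 | wz -0.001 shift [ 0.28 -0.06 11.69] q1,q6 [0.5  0.44]
```

View pics/w9.png

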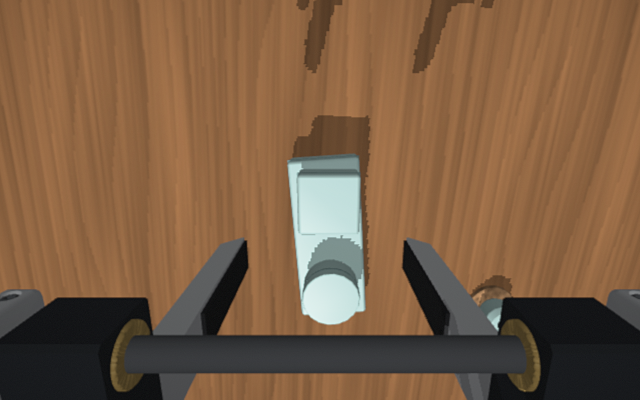

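The square box at (328,203) is undisturbed: (485.6, 305.5), yaw 3.1°. The round box is at (492, 222). I'll grasp the square box now.

```bash
python3 -m inch '[0.28,-0.1,3,0,0,0,0.9,0,0,3,0,0,0,0.9,0,0,3,0,0,0,0.9,0,0,1.5,0,0,0,0.9,0,0,0.8,0,0,0,0.9,0,0,0.4,0,0,0,0.7,0,0,0,0,0,0,0.6,0,0,0,0,0,0,0.5,0,0,0,0,0,0,0.45,0,0,0,0,0,0,0.45,0,0,0,0,0,0,0.45]' 15;python3 -m inch '[0,0,-0.3,0,0,0,0.45,0,0,-0.7,0,0,0,0.45,0,0,-2,0,0,0,0.45,0,0,-4,0,0,0,0.45,0,0,-5,0,0,0,0.45,0,0,0,0,0,0,0.45,0,0,0,0,0,0,0.45]' 15; python3 look.py w10
python3 - <<'E'
from h import *;from meas import load
p,d,T=load("w10");w=cloud("wrist",d,np.eye(4))*1000
m=(abs(w[...,0])<23)&(abs(w[...,1])<40)&(w[...,2]<-30)&(w[...,2]>-75)&(d>0)
q=w[m];print(len(q),np.round(np.percentile(q,[0,1,50,99,100],axis=0),1).tolist())
togo(.6458,-.2145,-.03,-14.8)
E
```

```text
time_s: 23.48
ee_pos: [0.4856, 0.3057, -0.007]
eef_rot: [-3.141, -0.001, 0.056]
force: [-2.0, -0.5, 4.5]
grip_width: 0.0497
time_s: 24.35
ee_pos: [0.4849, 0.3053, 0.1118]
eef_rot: [3.141, 0.001, 0.056]
force: [-0.4, 0.7, -2.3]
grip_width: 0.0494
[0.4849 0.3053 0.1118]
10471 [[-23.0, -24.9, -66.4], [-22.5, -24.6, -65.3], [0.1, -5.5, -63.8], [22.5, 24.2, -39.1], [23.0, 25.6, -36.6]]
at [0.4847 0.3052 0.1113] yaw 3.2 | wz 0.314 shift [28.88 46.11 14.15] q1,q6 [0.5  0.44]
```

```bash
python3 -m inch '[0,0,0,0,0,0.157,0.45,0,0,0,0,0,0.157,0.45,2.22,4.1,0,0,0,0,0.45,2.22,4.1,0,0,0,0,0.45,2.22,4.1,0,0,0,0,0.45,2.22,4.1,0,0,0,0,0.45,2.22,4.1,0,0,0,0,0.45,2.22,4.1,0,0,0,0,0.45,2.22,4.1,0,0,0,0,0.45,2.22,4.1,0,0,0,0,0.45,2.22,4.1,0,0,0,0,0.45,2.22,4.1,0,0,0,0,0.45,2.22,4.1,0,0,0,0,0.45,2.22,4.1,0,0,0,0,0.45,2.22,4.1,0,0,0,0,0.45,0,0,0,0,0,0,0.45,0,0,0,0,0,0,0.45]' 15; python3 look.py w11; python3 pad.py w11 .6458 -.2145 .055; python3 -c "
from h import *
togo(.6458,-.2145,-.0283,-14.8)"
```

```text
time_s: 26.52
ee_pos: [0.6279, -0.2828, 0.111]
eef_rot: [-3.141, 0.002, -0.258]
force: [-0.4, 0.5, -1.1]
grip_width: 0.05
[ 0.6279 -0.2828  0.111 ]
pad [ 646.3 -214.3] [66.3 64.6] -16.5 circle ((646.0374145507812, -213.57839965820312), 45.34756851196289) px [325. 118.] z 5.0
at [ 0.6281 -0.2824  0.1116] yaw -14.7 | wz 0.001 shift [ 0.   -7.01 13.99] q1,q6 [-0.48 -0.22]
```

View pics/w11_pad.png

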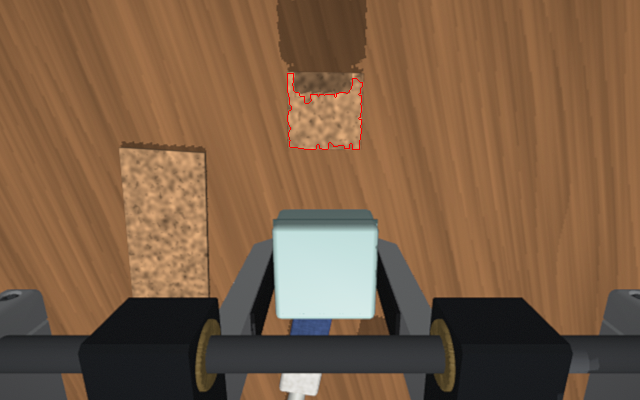

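The square pad is at px (325,110) → (646.1, -214.2), agreeing with the top view within 0.5 mm. I'll lower the box.

```bash
python3 -m inch '[0,-3.5,0,0,0,0,0.45,0,-3.5,1,0,0,0,0.45,0,0,3.5,0,0,0,0.45,0,0,4,0,0,0,0.45,0,0,3,0,0,0,0.45,0,0,1,0,0,0,0.45,0,0,0.5,0,0,0,0.45,0,0,0.3,0,0,0,0.45,0,0,0,0,0,0,0.45,0,0,0,0,0,0,0.45]' 15;python3 -c "
from h import *
togo(.6461,-.2143,-.0287,-14.8)"
```

```text
time_s: 27.82
ee_pos: [0.6465, -0.2159, -0.0198]
eef_rot: [3.141, -0.001, -0.258]
force: [-0.6, 0.2, -2.2]
grip_width: 0.0502
at [ 0.6465 -0.2159 -0.0198] yaw -14.8 | wz 0.000 shift [-0.08 -0.14  0.89] q1,q6 [-0.38 -0.12]
```

```bash
python3 -m inch '[-0.08,-0.14,0.4,0,0,0,0.45,0,0,0.25,0,0,0,0.45,0,0,0.15,0,0,0,0.45,0,0,0.06,0,0,0,0.45,0,0,0,0,0,0,0.45]' 15;python3 -m inch '[0,0,0.03,0,0,0,0.45,0,0,0,0,0,0,0.45]' 15;python3 -m inch '[0,0,0.03,0,0,0,0.45,0,0,0,0,0,0,0.45]' 15
```

```text
time_s: 28.45
ee_pos: [0.6459, -0.2142, -0.0289]
eef_rot: [3.142, -0.0, -0.258]
force: [-0.9, 1.2, 0.7]
grip_width: 0.0499
time_s: 28.7
ee_pos: [0.6459, -0.2142, -0.0289]
eef_rot: [3.142, -0.0, -0.258]
force: [-3.5, 1.6, 4.4]
grip_width: 0.0499
time_s: 28.95
ee_pos: [0.6459, -0.2142, -0.0289]
eef_rot: [3.142, -0.0, -0.258]
force: [-5.4, 1.2, 7.6]
grip_width: 0.0501
```

Contact is confirmed, so I'll release and go back for the round box.

```bash
python3 -m inch '[0,0,-0.03,0,0,0,0.45,0,0,0,0,0,0,0.6,0,0,0,0,0,0,0.65,0,0,0,0,0,0,0.75,0,0,0,0,0,0,0.85,0,0,-2,0,0,0,0.9,0,0,-4,0,0,0,0.9,0,0,-5,0,0,0,0.9,0,0,-5,0,0,0,0.9,0,0,0,0,0,0,0.9]' 15;python3 -c "
from h import *
togo(.4919,.2225,-.007,7)"
```

```text
time_s: 30.2
ee_pos: [0.6477, -0.2149, 0.1371]
eef_rot: [3.141, -0.009, -0.258]
force: [0.2, -0.6, 0.5]
grip_width: 0.0844
at [ 0.6477 -0.2149  0.1371] yaw -14.8 | wz -0.380 shift [-10.25 -45.37  14.13] q1,q6 [-0.37 -0.12]
```

```bash
python3 -m inch '[0,0,0,0,0,-0.127,0.9,0,0,0,0,0,-0.127,0.9,0,0,0,0,0,-0.127,0.9,-0.93,-4.12,0,0,0,0,0.9,-0.93,-4.12,0,0,0,0,0.9,-0.93,-4.12,0,0,0,0,0.9,-0.93,-4.12,0,0,0,0,0.9,-0.93,-4.12,0,0,0,0,0.9,-0.93,-4.12,0,0,0,0,0.9,-0.93,-4.12,0,0,0,0,0.9,-0.93,-4.12,0,0,0,0,0.9,-0.93,-4.12,0,0,0,0,0.9,-0.93,-4.12,0,0,0,0,0.9,-0.93,-4.12,0,0,0,0,0.9,0,0,3,0,0,0,0.9,0,0,2,0,0,0,0.9,0,0,0,0,0,0,0.9,0,0,0,0,0,0,0.9]' 15;python3 look.py w12; python3 meas.py w12;python3 -c "
from h import *
togo(.4919,.2225,-.007,7)"
```

```text
time_s: 32.45
ee_pos: [0.4891, 0.2231, 0.0816]
eef_rot: [-3.141, -0.001, 0.123]
force: [0.1, 0.5, 0.4]
grip_width: 0.0845
[0.4891 0.2231 0.0816]
table [-0.0019 -0.001  -0.0001]
(0.02, 0.035) px [331. 148.] 7480 z 0.0269 mean [489.  268.2] rect [490.6 246.5] [115.4  61.6] -83.0
(0.02, 0.035) px [297. 236.] 175 z 0.0267 mean [470.  194.1] rect [468.4 195.4] [24.1  9.9] -58.4
(0.05, 0.064) px [328. 217.] 3556 z 0.057 mean [492.1 222.8] rect [492.4 221.8] [48.7 48.7] -84.0
at [0.4892 0.2231 0.0817] yaw 7.0 | wz 0.001 shift [0.25 0.1  8.87] q1,q6 [0.36 0.24]
```

```bash
python3 -m inch '[0.29,0.12,2.5,0,0,0,0.9,0,0,2.5,0,0,0,0.9,0,0,2,0,0,0,0.9,0,0,1,0,0,0,0.9,0,0,0.6,0,0,0,0.9,0,0,0.27,0,0,0,0.7,0,0,0,0,0,0,0.6,0,0,0,0,0,0,0.5,0,0,0,0,0,0,0.45,0,0,0,0,0,0,0.45,0,0,0,0,0,0,0.45]' 15;python3 -m inch '[0,0,-0.3,0,0,0,0.45,0,0,-0.7,0,0,0,0.45,0,0,-2,0,0,0,0.45,0,0,-4,0,0,0,0.45,0,0,-5,0,0,0,0.45,0,0,0,0,0,0,0.45,0,0,0,0,0,0,0.45]' 15; python3 look.py w13
python3 - <<'E'
from h import *;from meas import load
p,d,T=load("w13");w=cloud("wrist",d,np.eye(4))*1000
m=(abs(w[...,0])<23)&(abs(w[...,1])<40)&(w[...,2]<-30)&(w[...,2]>-75)&(d>0)
q=w[m];print(len(q),np.round(np.percentile(q,[0,1,50,99,100],axis=0),1).tolist())
togo(.632,.019,-.03,0)
E
```

```text
time_s: 33.88
ee_pos: [0.4919, 0.2223, -0.0077]
eef_rot: [-3.141, -0.0, 0.123]
force: [-0.7, -0.3, 5.0]
grip_width: 0.0497
time_s: 34.75
ee_pos: [0.4913, 0.222, 0.1114]
eef_rot: [3.141, 0.001, 0.123]
force: [0.3, -0.5, -1.9]
grip_width: 0.0499
[0.4913 0.222  0.1114]
8767 [[-23.0, -24.3, -66.7], [-22.0, -23.7, -66.0], [0.1, -4.3, -64.6], [22.1, 23.1, -38.8], [23.0, 25.7, -36.0]]
at [0.491  0.2219 0.1108] yaw 7.0 | wz 0.123 shift [14.12 20.28 14.07] q1,q6 [0.36 0.23]
```

```bash
python3 -m inch '[0,0,0,0,0,0.123,0.45,1.77,3.41,0,0,0,0,0.45,1.77,3.41,0,0,0,0,0.45,1.77,3.41,0,0,0,0,0.45,1.77,3.41,0,0,0,0,0.45,1.77,3.41,0,0,0,0,0.45,1.77,3.41,0,0,0,0,0.45,1.77,3.41,0,0,0,0,0.45,1.77,3.41,0,0,0,0,0.45,0,0,0,0,0,0,0.45,0,0,0,0,0,0,0.45]' 15; python3 look.py w14; python3 pad.py w14 .632 .019 .05; python3 -c "
from h import *
togo(.632,.019,-.0293,0)"
```

```text
time_s: 36.17
ee_pos: [0.6326, -0.0502, 0.1106]
eef_rot: [-3.141, 0.002, -0.0]
force: [-0.6, -0.0, -0.5]
grip_width: 0.0499
[ 0.6326 -0.0502  0.1106]
pad [629.4  18.6] [63.9 59. ] -36.3 circle ((630.1170654296875, 19.58953857421875), 32.506927490234375) px [321. 114.] z 5.0
at [ 0.6327 -0.0498  0.1111] yaw 0.0 | wz 0.001 shift [-0.05 -6.88 14.04] q1,q6 [-0.14 -0.14]
```

View pics/w14_pad.png

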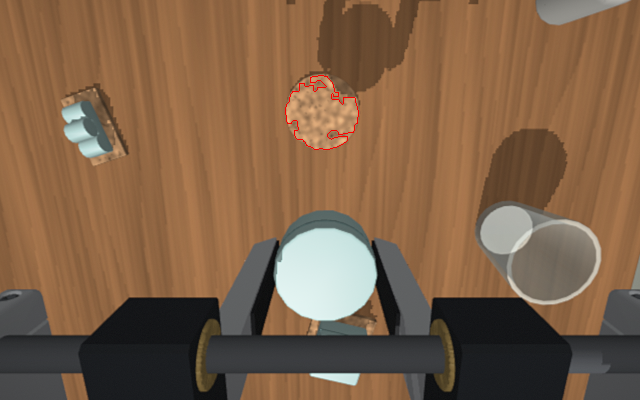

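The round pad is at px (322,112). The two estimates, (630.1, 19.6) and (631.6, 18.1), differ by about 2 mm. I'll aim for (630.7, 19.2).

```bash
python3 -m inch '[-0.1,-3.5,0,0,0,0,0.45,-0.1,-3.4,1,0,0,0,0.45,0,0,3.5,0,0,0,0.45,0,0,4,0,0,0,0.45,0,0,3,0,0,0,0.45,0,0,1,0,0,0,0.45,0,0,0.5,0,0,0,0.45,0,0,0.3,0,0,0,0.45,0,0,0,0,0,0,0.45,0,0,0,0,0,0,0.45]' 15;python3 -c "
from h import *
togo(.6307,.0192,-.0293,0)"
```

```text
time_s: 37.48
ee_pos: [0.6317, 0.0184, -0.0204]
eef_rot: [-3.142, -0.001, -0.0]
force: [-0.0, -0.1, -1.6]
grip_width: 0.0499
at [ 0.6317  0.0184 -0.0204] yaw -0.0 | wz -0.000 shift [-0.1  -0.08  0.89] q1,q6 [-0.03 -0.03]
```

```bash
python3 -m inch '[-0.1,-0.08,0.4,0,0,0,0.45,0,0,0.25,0,0,0,0.45,0,0,0.15,0,0,0,0.45,0,0,0.06,0,0,0,0.45,0,0,0,0,0,0,0.45]' 15;python3 -m inch '[0,0,0.03,0,0,0,0.45,0,0,0,0,0,0,0.45]' 15;python3 -m inch '[0,0,0.03,0,0,0,0.45,0,0,0,0,0,0,0.45]' 15
```

```text
time_s: 38.1
ee_pos: [0.6304, 0.0192, -0.0296]
eef_rot: [3.142, -0.0, -0.0]
force: [0.3, 0.0, -0.5]
grip_width: 0.05
time_s: 38.35
ee_pos: [0.6304, 0.0192, -0.0297]
eef_rot: [3.142, -0.0, 0.0]
force: [-1.1, -0.5, 2.4]
grip_width: 0.0497
time_s: 38.6
ee_pos: [0.6304, 0.0192, -0.0298]
eef_rot: [3.142, -0.0, 0.0]
force: [-3.3, -0.2, 6.1]
grip_width: 0.05
```

```bash
python3 -m inch '[0,0,-0.02,0,0,0,0.45,0,0,0,0,0,0,0.6,0,0,0,0,0,0,0.65,0,0,0,0,0,0,0.75,0,0,0,0,0,0,0.85,0,0,-2,0,0,0,0.9,0,0,-4,0,0,0,0.9,0,0,-5,0,0,0,1,0,0,-4,0,0,0,1,0,0,0,0,0,0,1]' 15;python3 -c "
from h import *
togo(.4885,.263,-.032,7.2)"
```

```text
time_s: 39.85
ee_pos: [0.632, 0.0192, 0.1249]
eef_rot: [3.141, -0.007, 0.0]
force: [0.1, 0.7, -0.4]
grip_width: 0.094
at [0.632  0.0192 0.1249] yaw 0.0 | wz -0.126 shift [-11.29 -26.    15.59] q1,q6 [-0.03 -0.03]
```

```bash
python3 -m inch '[0,0,0,0,0,-0.126,1,-1.41,-3.25,0,0,0,0,1,-1.41,-3.25,0,0,0,0,1,-1.41,-3.25,0,0,0,0,1,-1.41,-3.25,0,0,0,0,1,-1.41,-3.25,0,0,0,0,1,-1.41,-3.25,0,0,0,0,1,-1.41,-3.25,0,0,0,0,1,-1.41,-3.25,0,0,0,0,1,0,0,2,0,0,0,1,0,0,0,0,0,0,1,0,0,0,0,0,0,1]' 30;python3 look.py w15; sed -i 's/100:335,270:390/80:335,270:390/;s/\[270,100\]/[270,80]/' meas.py; python3 meas.py w15;python3 -c "
from h import *
togo(.4885,.263,-.035,7.2)"
```

```text
time_s: 41.35
ee_pos: [0.486, 0.2627, 0.1004]
eef_rot: [-3.142, -0.0, 0.125]
force: [0.2, 0.2, 0.3]
grip_width: 0.0937
[0.486  0.2627 0.1004]
table [-0.0019 -0.001  -0.    ]
(0.02, 0.035) px [327. 192.] 12165 z 0.027 mean [487.8 268. ] rect [488.5 262.7] [149.1  61.8] -83.0
at [0.4861 0.2627 0.1006] yaw 7.2 | wz -0.000 shift [ 0.23  0.   13.56] q1,q6 [0.43 0.3 ]
```

```bash
python3 -m inch '[0.24,0,3,0,0,0,1,0,0,3,0,0,0,1,0,0,3,0,0,0,1,0,0,2,0,0,0,1,0,0,1.2,0,0,0,1,0,0,0.6,0,0,0,1,0,0,0.3,0,0,0,1,0,0,0,0,0,0,1,0,0,0,0,0,0,1]' 30;python3 -c "
from h import *
togo(.4885,.263,-.035,7.2)"
```

```text
time_s: 42.52
ee_pos: [0.4884, 0.2634, -0.0305]
eef_rot: [-3.141, -0.001, 0.126]
force: [0.1, -1.0, 1.1]
grip_width: 0.0942
at [ 0.4884  0.2634 -0.0305] yaw 7.2 | wz 0.000 shift [0.01 0.04 0.45] q1,q6 [0.43 0.3 ]
```

```bash
python3 -m inch '[0,0.04,0.25,0,0,0,0.9,0,0,0.15,0,0,0,0.85,0,0,0,0,0,0,0.8,0,0,0,0,0,0,0.75,0,0,0,0,0,0,0.7,0,0,0,0,0,0,0.55,0,0,0,0,0,0,0.55,0,0,0,0,0,0,0.55]' 30;python3 -m inch '[0,0,-0.2,0,0,0,0.55,0,0,-0.5,0,0,0,0.55,0,0,-1.5,0,0,0,0.55,0,0,-3,0,0,0,0.55,0,0,-4,0,0,0,0.55,0,0,-3,0,0,0,0.55,0,0,0,0,0,0,0.55,0,0,0,0,0,0,0.55]' 30; python3 look.py w16
python3 - <<'E'
from h import *;from meas import load
p,d,T=load("w16");w=cloud("wrist",d,np.eye(4))*1000
m=(abs(w[...,0])<28)&(abs(w[...,1])<85)&(w[...,2]<-25)&(w[...,2]>-68)&(d>0)
q=w[m];print(len(q),np.round(np.percentile(q,[0,1,50,99,100],axis=0),1).tolist())
t=q[q[:,2]<-58];print("top z vs y",np.polyfit(t[:,1],t[:,2],1),len(t))
togo(.4678,-.287,-.03,-18.4)
E
```

```text
time_s: 43.52
ee_pos: [0.4882, 0.2629, -0.035]
eef_rot: [-3.142, -0.0, 0.126]
force: [-0.3, 0.3, 0.6]
grip_width: 0.062
time_s: 44.52
ee_pos: [0.4876, 0.2626, 0.0859]
eef_rot: [3.141, 0.001, 0.126]
force: [-0.7, -0.1, -4.5]
grip_width: 0.0616
[0.4876 0.2626 0.0859]
29458 [[-28.0, -74.8, -64.6], [-27.4, -74.0, -63.4], [0.1, -22.2, -62.0], [27.4, 71.9, -60.2], [28.0, 75.7, -52.1]]
top z vs y [-9.17243811e-04 -6.20327303e+01] 29332
at [0.4874 0.2625 0.0856] yaw 7.2 | wz 0.447 shift [15.5  52.75 11.61] q1,q6 [0.43 0.3 ]
```

The pen box is held level and centred. The earlier picture w11 shows the pen pad's end and sides, so I'll use it to cross-check the top-view estimate.

Run:
```python
from h import *;from meas import load
p,d,T=load("w11");w=cloud("wrist",d,T)
L=cv2.GaussianBlur(cv2.cvtColor(p,cv2.COLOR_BGR2LAB)[...,0],(5,5),0).astype(float)
# left/right edge per row, top edge per column: strongest gradient
gx=cv2.Sobel(L,cv2.CV_64F,1,0,ksize=5);gy=cv2.Sobel(L,cv2.CV_64F,0,1,ksize=5)
rows=np.arange(165,285,3)
l=np.array([(110+np.argmax(gx[r,110:145]),r) for r in rows]);rr=np.array([(195+np.argmin(gx[r,195:222]),r) for r in rows])
cols=np.arange(130,198,3);t=np.array([(c,138+np.argmax(gy[138:160,c])) for c in cols])
fits=[]
for q in(l,rr,t):
    vx,vy,x,y=cv2.fitLine((onplane("wrist",q,.006,T)*1000).astype(np.float32),cv2.DIST_HUBER,0,.01,.01).ravel();fits.append((np.array([vx,vy]),np.array([x,y])));print("yaw",np.degrees(np.arctan2(vy,vx)).round(1))
def X(a,b):
    s=np.linalg.solve(np.c_[a[0],-b[0]],b[1]-a[1]);return a[1]+s[0]*a[0]
A,B=X(fits[0],fits[2]),X(fits[1],fits[2]);print(A,B,"width",np.linalg.norm(A-B))
u=np.array([np.cos(np.radians(-108.4)),np.sin(np.radians(-108.4))])
print("centre",(A+B)/2+83*u)
```

```text
yaw 71.6
yaw 71.3
yaw -18.5
[ 458.08514 -196.06943] [ 530.6066  -220.27289] width 76.453735
centre [ 468.14701616 -286.9278668 ]
```

The two agree: centre (468, -287), yaw 71.5° against 71.6°. Now carrying the pen box over.

```bash
python3 -m inch '[0,0,0,0,0,0.149,0.55,0,0,0,0,0,0.149,0.55,0,0,0,0,0,0.149,0.55,1.2,4.06,0,0,0,0,0.55,1.2,4.06,0,0,0,0,0.55,1.2,4.06,0,0,0,0,0.55,1.2,4.06,0,0,0,0,0.55,1.2,4.06,0,0,0,0,0.55,1.2,4.06,0,0,0,0,0.55,1.2,4.06,0,0,0,0,0.55,1.2,4.06,0,0,0,0,0.55,1.2,4.06,0,0,0,0,0.55,1.2,4.06,0,0,0,0,0.55,1.2,4.06,0,0,0,0,0.55,1.2,4.06,0,0,0,0,0.55,1.2,4.06,0,0,0,0,0.55,0,0,0,0,0,0,0.55,0,0,0,0,0,0,0.55]' 30;python3 -c "
from h import *
togo(.468,-.2869,-.0285,-18.5)"
```

```text
time_s: 46.82
ee_pos: [0.4692, -0.2866, 0.0858]
eef_rot: [-3.141, 0.002, -0.321]
force: [0.2, 0.6, -4.0]
grip_width: 0.0617
at [ 0.4692 -0.2866  0.0858] yaw -18.4 | wz 0.002 shift [-0.08  0.08 11.43] q1,q6 [-0.62 -0.29]
```

```bash
python3 -m inch '[-0.08,0.08,2,0,0,0.002,0.55,0,0,3,0,0,0,0.55,0,0,3,0,0,0,0.55,0,0,1.5,0,0,0,0.55,0,0,0.8,0,0,0,0.55,0,0,0.4,0,0,0,0.55,0,0,0,0,0,0,0.55,0,0,0,0,0,0,0.55]' 30;python3 -c "
from h import *
togo(.468,-.2869,-.0285,-18.5)"
```

```text
time_s: 47.82
ee_pos: [0.469, -0.2879, -0.0194]
eef_rot: [3.141, -0.001, -0.323]
force: [-0.2, -0.7, -5.0]
grip_width: 0.0616
at [ 0.469  -0.2879 -0.0194] yaw -18.5 | wz -0.000 shift [-0.13 -0.07  0.91] q1,q6 [-0.62 -0.29]
```

```bash
python3 -m inch '[-0.13,-0.07,0.4,0,0,0,0.55,0,0,0.25,0,0,0,0.55,0,0,0.15,0,0,0,0.55,0,0,0.08,0,0,0,0.55,0,0,0,0,0,0,0.55]' 30;python3 -m inch '[0,0,0.03,0,0,0,0.55,0,0,0,0,0,0,0.55]' 30;python3 -m inch '[0,0,0.03,0,0,0,0.55,0,0,0,0,0,0,0.55]' 30
```

```text
time_s: 48.45
ee_pos: [0.4677, -0.2867, -0.0289]
eef_rot: [3.142, -0.0, -0.323]
force: [0.4, 0.0, -4.7]
grip_width: 0.0617
time_s: 48.7
ee_pos: [0.4677, -0.2867, -0.029]
eef_rot: [3.142, -0.0, -0.323]
force: [-0.6, -0.4, -2.7]
grip_width: 0.0616
time_s: 48.95
ee_pos: [0.4677, -0.2867, -0.0291]
eef_rot: [3.142, -0.0, -0.323]
force: [-2.9, 1.5, 6.0]
grip_width: 0.0616
```

```bash
python3 -m inch '[0,0,-0.02,0,0,0,0.55,0,0,0,0,0,0,0.7,0,0,0,0,0,0,0.75,0,0,0,0,0,0,0.85,0,0,0,0,0,0,0.95,0,0,0,0,0,0,1,0,0,-2,0,0,0,1,0,0,-4,0,0,0,1,0,0,-5,0,0,0,1,0,0,-5,0,0,0,1,0,0,-3,0,0,0,1,0,3,0,0,0,0,1,0,4,0,0,0,0,1,0,4,0,0,0,0,1,0,4,0,0,0,0,1,0,0,0,0,0,0,1]' 30;python3 - <<'E'
from h import *
T=pose();print(T[:3,3])
p,d=ctrl.camera("top");w=cloud("top",d);cv2.imwrite("pics/t1.png",p[...,::-1])
pi=p.astype(int);pale=(pi[...,2]>pi[...,0]-5)
for l,x,y,r,h in[("rest",.4255,.007,.035,.0),("pot",.6602,.1889,.03,.032),("sq",.6461,-.2143,.045,.036),("round",.6307,.0192,.04,.036),("pen",.468,-.287,.1,.034)]:
    m=(np.hypot(w[...,0]-x,w[...,1]-y)<r)&pale&(w[...,2]>(.018 if l in("rest","pot") else .025))&(d>0)
    m=m.astype(np.uint8);c,_=cv2.findContours(m,0,2);c=max(c,key=len)[:,0]
    print(l,m.sum(),rect(w[m>0][:,:2]),"zmax",np.percentile(w[m>0][:,2],90).round(4))
im=p[100:320,150:520,::-1];cv2.imwrite("pics/t1c.png",cv2.resize(im,None,fx=2.1,fy=2.1,interpolation=2))
E
```

```text
time_s: 50.95
ee_pos: [0.4189, -0.4307, 0.1603]
eef_rot: [-3.142, 0.001, -0.326]
force: [0.4, 0.5, -0.6]
grip_width: 0.0942
[ 0.41885061 -0.43068629  0.16026061]
rest 148 (array([425.9,   6.4]), array([42.8, 16.9]), -71.7) zmax 0.031
pot 143 (array([659.2, 188. ]), array([29.4, 28.4]), 60.8) zmax 0.0332
sq 516 (array([ 645.4, -214.4]), array([50.9, 50. ]), -15.5) zmax 0.0375
round 391 (array([629. ,  17.9]), array([47.7, 46.9]), 0.1) zmax 0.0375
pen 2709 (array([ 459.1, -285.6]), array([167.5, 116.7]), 55.3) zmax 0.5189
```

View pics/t1c.png

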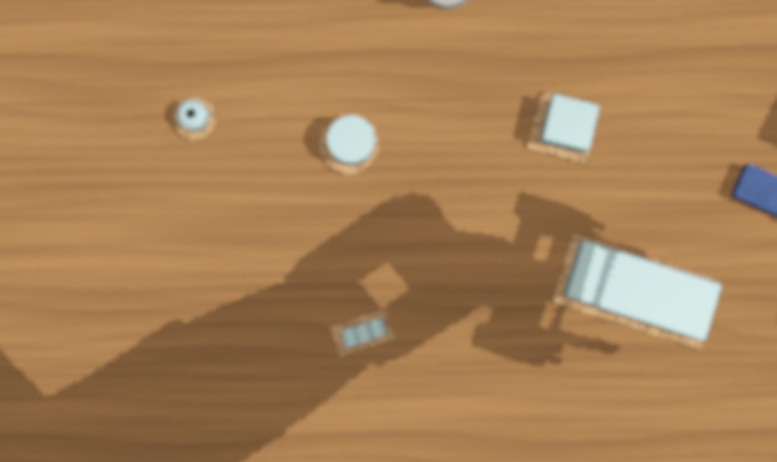

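All five pieces are on their pads and upright; the arm's data leaked into the pen box measurement. I'll redo that one with a height cap before handing in.

Run:
```python
from h import *
p,d=ctrl.camera("top");w=cloud("top",d);pi=p.astype(int)
m=(np.hypot(w[...,0]-.468,w[...,1]+.287)<.1)&(pi[...,2]>pi[...,0]-5)&(w[...,2]>.022)&(w[...,2]<.045)
m=cv2.morphologyEx(m.astype(np.uint8),cv2.MORPH_OPEN,np.ones((3,3)))>0
print(m.sum(),rect(w[m][:,:2]))
# round box against its pad, same camera: outline circles from the first and the present picture
P=cv2.imread("pics/top0.png")
m=(np.hypot(w[...,0]-.6307,w[...,1]-.0192)<.04)&(pi[...,2]>pi[...,0]-5)&(w[...,2]>.02);c=max(cv2.findContours(m.astype(np.uint8),0,2)[0],key=len)[:,0]
print("round box top",cv2.minEnclosingCircle((onplane("top",c,.036)*1000).astype(np.float32)))
q=cv2.GaussianBlur(cv2.cvtColor(P,cv2.COLOR_BGR2LAB)[...,0],(3,3),0)[142:194,290:342];t,b=cv2.threshold(q,0,255,cv2.THRESH_OTSU)
c=max(cv2.findContours(b,0,2)[0],key=len)[:,0]+[290,142]
print("round pad",cv2.minEnclosingCircle((onplane("top",c,.006)*1000).astype(np.float32)))
```

```text
1917 (array([ 467.8, -286. ]), array([149.4,  61.8]), 71.4)
round box top ((628.7800903320312, 18.582334518432617), 25.201099395751953)
round pad ((629.6793212890625, 18.040874481201172), 33.15585708618164)
```

The pen box is at (467.8, -286.0), yaw 71.4°, about 1 mm from the pad centre. In the same camera, the round box is 1 mm from its pad centre. Handing in.

```bash
python3 -c "
from station import ctrl
print(ctrl.hand_in(), ctrl.get_obs()['time_s'])"
```

```text
the job is handed in; nothing more can be done
the job is handed in; nothing more can be done
```

All five pieces stand upright on their own pads. I took them off the pile in this order: brush rest, water pot, square box, round box, pen box. Each was lowered until light contact showed on the force reading, then released. The arm was clear of everything when I handed in, just after 51 s.

**Final check from the top camera:** every piece is about 1 mm from its pad's centre, and the brush rest, square box and pen box are turned to within about 1° of their pads.

**Disagreements:**
- **Fingertip position:** the real fingertips are about 39 mm behind the reported TCP, not at it as stated. The wrist and scene cameras and a trial closing showed this, and I corrected every grasp for it.
- **Round pad centre:** my first top-view estimate was about 2 mm from the wrist camera's. A final circle fit in the top view put the box within 1 mm of its pad centre.
- **Brush rest contact:** its set-down peaked at about 15 N, higher than the 5–8 N of the other pieces.

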